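Raise the fixation target of a near-point rule

ROBOT

A 6-joint arm with a two-finger parallel gripper is mounted at the origin on the work surface. World frame = base frame: x ahead of the robot, y to its left, z up, the work surface at z = 0. Lengths are in m, angles in degrees, forces in N, time in s.
With the tool pointing down it reaches from about 0.35 to 0.875 m from the base axis. Payload 4.2 kg.
Tool frame: the origin (TCP) lies midway between the tips of the shut fingers; the grasp point (between the pads) lies 19 mm behind it; z points along the fingers, y is the line along which they close (so a half turn about z gives the same grasp; the last joint's range is limited). The gripper opens to 87 mm and grips with 3 to 60 N. Pads are 19 mm wide; open, the fingers measure 117 mm over their backs; the gripper's body (75 mm by 190 mm) begins 51 mm behind the grasp point.
Start: joints at [-59.668, 22.042, 0.453, 0, -68.411, -14.817], TCP at [0.167, -0.602, 0.223] pointing down, gripper open.
Joint ranges: [-179.83, 179.83], [-69.29, 118.12], [-61.27, 80.66], [-181.25, 117.63], [-171.15, -9.14], [-177.46, 177.46]. Speed limits (degrees/s): [159.86, 159.86, 180, 180, 180, 180].

INTERFACE

Orientations are given as a 3x3 rotation matrix whose columns are the frame's x, y, z axes.
In Python, from station import r, cams gives the robot as it stands.
- The arm moves only by the tool play_rows, never from a script. Its argument "commands" is text: rows parted by semicolons, each of 6 numbers parted by spaces: the shift along the world's x, y, z normalised to -1 to 1, where 1 is 30 mm, then the turn, a rotation vector about the world's x, y, z normalised to -1 to 1, where 1 is 0.15 rad. A call has 1 to 20 rows; each row shifts and turns the commanded pose from where the row before left it; what a row does not reach is not made up. A row lasts 1/10 s, in which the tool goes at most 50 mm and 8.59 degrees, less where a joint would pass 70% of its speed; a pose out of reach is approached as far as the arm can. A call with a number of a shift or a turn outside -1 to 1 is refused whole. A call with a gripper value outside its range is refused whole. "grip" is the finger opening in mm, from 0 to 87, set as the call begins (left out, the last holds). The fingers move at their own pace and stop on an object; the grip force is fixed at half the most. Time passes only in rows, so rows that do not move let the fingers close. It gives the time, the measured TCP pose, the force, the opening and the grip force at its end, in the units of the state.
- r.sense(): the state, without advancing time (a new reading comes with each control period).
- cams.capture(name): name is "side" or "top" or "wrist"; returns (picture, depth): 480x640x3 uint8, blue, green, red; 480x640 float32, m along the optical axis (not along the pixel's ray), 0 where there is no reading.
- cams.camera_info(name): a dict with "mtx" (3x3 intrinsics, pixels), "R" (3x3) and "t" (3): a world point X has camera coordinates R X + t. Camera axes: x right, y down, z forward; pixel columns grow to the right and rows downward; lengths in m; the calibration is good to about 2 mm. A picture is of the moment at which its call begins: read the wrist's pose just before it. camera_info takes no time and is no camera call; for the wrist camera it gives the pose at the moment of the call.
- r.finish_job(): hands the job in; it is judged then, once.
The state is a dict: "time_s": time; "joints": joint angles; "joint_velocities": joint speeds; "effort": joint torques, N m; "tcp_pos": TCP position; "ee_rot": TCP orientation; "wrist_force": force on the tool from outside, world axes, zero at the start; "moment": the same for the moment, N m; "gripper_width": opening from 0.0 (shut) to 1.0 (fully open); "gripper_force": force on a finger pad.
Only numpy, scipy, OpenCV 4.12 (cv2) and the standard library are available. Lean on these libraries where they do the work, as an engineer would, in place of code of your own. Each camera call takes 0.05 s, during which the arm holds its last target. There are 200 camera calls.

TASK

On the near-point rule, slide the black carriage by its blue tab along the rail, its orange target still down, under the brow bar until the carriage's red line is level with the yellow marker clip. Then press the green button so that the target pops up to its first stop, take the orange target in the gripper, pull it up to its second stop (the end of its travel) and finish while still holding it up there, with the red line still level with the marker. Leave the bottles, cases and other loose things on the table where they are.

Things in the scene. Friction and masses are not known exactly. Their poses are not given: they have to be found in the camera images.
- rule: The near-point rule: white base plate 100 x 460 x 18 mm, fixed to the table, two steel rails along its y axis, grey end blocks 45 mm tall. Origin: centre of the plate's underside, on the table; z up. Its x axis points away from the robot, give or take 0.25 rad; the carriage rides along its +y. A white post 32 mm square, on the far (+x) side at x = +100, y = -45 mm, 145 mm tall, carries the brow bar.
- bar_end (a point): Underside of the brow bar's black padded near end, 120 mm above the table; the bar is 25 mm thick and 28 mm wide and runs from here in the rule's +x direction back to its post, across the rail. Retracted, the orange target passes 15 mm below it; popped up, it would hit it.
- carriage (a joint): Position of the carriage along the rail in m, 0 (start side, before the brow bar) to 0.27, growing along the rule's +y. Carriage origin lies at rule y = -0.13 + this value. The brow bar lies over value 0.085. About 3 N of friction; it stays where it is left.
- tab (a point): Grip point of the carriage's blue tab: an upright fin 12 mm thick (along the rule's y), 24 mm deep (along x), top 85 mm above the table, this point 65 mm above the table. It stands 110 mm nearer the robot (rule -x) than the stalk, joined to the carriage by a steel arm 26 to 38 mm above the table. Moves with the carriage.
- index (a point): Far end of the red line on the carriage's black housing, on the housing's top edge, 75 mm above the table, 32 mm to the far side (+x) of the stalk and at the same y as stalk and tab; axes as the rule's. The carriage is in place when this and the marker have the same position along the rule's y.
- marker: Yellow clip 14 mm wide along the rail with a 6 mm wide upright finger, 33 mm tall, fixed on the far edge of the base plate; origin: centre of its underside, 18 mm above the table, axes as the rule's. Shows where the red line must stop.
- release (a joint): Travel of the green button in m: 0 up, 0.006 fully down (about 5 N). From about 0.004 down it frees the stalk; it springs back when let go.
- release_top (a point): Centre of the top of the round green button, 28 mm across, 76 mm above the table when up, on the grey shelf of the carriage (under the brow bar at the start, so it can be reached only once the carriage has been slid on), 62 mm from the stalk in the rule's +y direction; pressed straight down.
- stalk (a joint): Extension of the telescopic stalk in m: 0 retracted and latched (it cannot be pulled up until the button is pressed); once freed a spring lifts it to its first stop, about 0.03; the second stop, a hard end of travel, is 0.09. Beyond the first stop a spring pulls it back with up to about 6 N, so it must be held up.
- target: Orange cylinder on top of the stalk, 28 mm across and 28 mm tall, white face with a black dot on top. Origin: centre of its underside, on the stalk's axis; z up. Underside 77 mm above the table when retracted, 2 mm above the black housing; 107 mm at the first stop and 167 mm at the second.
- drops: Bystander, to be left alone: small white eye-drop bottle with a blue cap, 28 mm across, 65 mm tall, standing beyond the rail. Origin: centre of its underside.
- cleaner: Bystander, to be left alone: green lens-cleaner bottle with a white cap, 48 mm across, 130 mm tall, standing beyond the rail. Origin: centre of its underside.
- lens_case: Bystander, to be left alone: contact-lens case of two round pots, 74 x 34 x 14 mm, lying beyond the end of the rail on the nearer side. Origin: centre of its underside.
- occluder: Bystander, to be left alone: black eye paddle lying flat, 185 mm long, disc 60 mm across. Origin: centre of its underside. (centre of the disc)
- mug: Bystander, to be left alone: blue mug, 80 mm across, 95 mm tall. Origin: centre of its underside.
- glasses_case: Bystander, to be left alone: red glasses case, 65 x 160 x 45 mm. Origin: centre of its underside.
- trial_lens: Bystander, to be left alone: red-rimmed trial lens lying flat, 38 mm across with a small grip, 5 mm thick. Origin: centre of its underside. (centre of the round part)

How it is judged:
By the outcome, as a careful person would: the job done as asked, in the order asked, and still so for the second after the job is handed in, while the arm keeps its last pose, push and grip.
It also fails if it takes over 54 s, if anything falls off the work surface, if the arm or the gripper's body presses on something with over 40 N, if the wrist force passes 120 N, or if a joint passes its speed limit or range.

## Working session

There is one attempt and no reset: what is moved stays moved. The work goes in short steps, Python scripts to look and compute and a tool call to move; the robot and the scene stay as the last step left them, time stands still between calls to the robot, and variables do not carry over. Pictures are saved under pics/ and viewed, at most 10 in all, crops included, and the job is handed in when it is done.

Besides the shell and the picture viewer there is one more tool, called after "Emit:" as name(argument=value, ...), one argument or row to a line, values as JSON. play_rows: Moves the arm, as the interface text tells. Scaled input: -1 to 1 covers 30 mm each way for a shift and 0.15 rad each way for a turn. Its arguments: {"type":"object","properties":{"commands":{"type":"string"},"grip":{"type":"number"}},"required":["commands"]}

```bash
mkdir -p pics; ls; cat > h.py <<'E'
import numpy as np, cv2
from station import r, cams
def snap(n, f):
    ci=cams.camera_info(n); im,d=cams.capture(n); cv2.imwrite(f'pics/{f}.png',im); np.savez(f'pics/{f}.npz',im=im,d=d,K=ci['mtx'],R=ci['R'],t=ci['t']); return im,d,ci
def load(f):
    z=np.load(f'pics/{f}.npz'); return z['im'],z['d'],dict(mtx=z['K'],R=z['R'],t=z['t'])
def onplane(ci,u,v,z):
    K,R,t=map(np.array,(ci['mtx'],ci['R'],ci['t'])); c=-R.T@t.ravel(); d=R.T@np.linalg.inv(K)@[u,v,1]
    return c+d*(z-c[2])/d[2]
def cloud(d,ci):
    K,R,t=map(np.array,(ci['mtx'],ci['R'],ci['t'])); v,u=np.indices(d.shape)
    p=np.stack([(u-K[0,2])/K[0,0]*d,(v-K[1,2])/K[1,1]*d,d],-1); return (p-t.ravel())@R
E
python3 - <<'E'
from h import *
a=snap('top','top0'); b=snap('side','side0')
s=r.sense(); print(s['time_s'],s['tcp_pos'],s['ee_rot'],s['wrist_force'])
for n in('top','side'):
    c=cams.camera_info(n); print(n,-np.array(c['R']).T@np.ravel(c['t']),np.array(c['R'])[2])
E
```

```text
pics
0.1 [ 0.16705404 -0.60170146  0.22157584] [[-9.63601158e-01 -2.67343262e-01 -6.23087788e-04]
 [-2.67343968e-01  9.63599374e-01  1.85714428e-03]
 [ 1.03911992e-04  1.95612514e-03 -9.99998081e-01]] [-0.38749516 -0.40368182 -0.21145103]
top [ 0.30460239 -0.01991097  1.41714009] [ 1.98877072e-01 -1.52401919e-05 -9.80024444e-01]
side [0.35815335 0.91260939 0.94737662] [ 0.15758215 -0.73301857 -0.6617036 ]
```

View pics/top0.png

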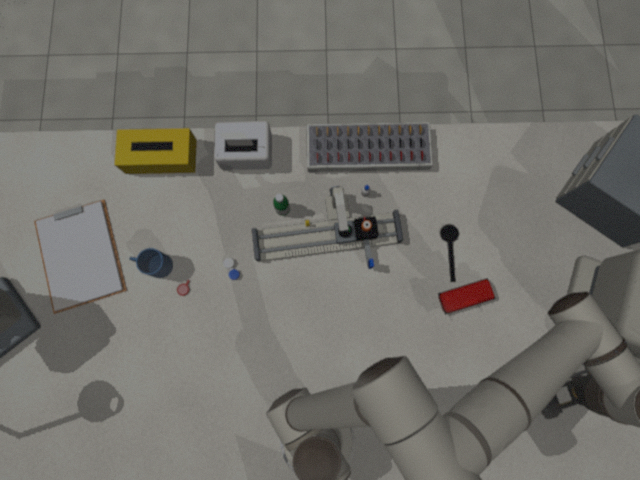

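View pics/side0.png

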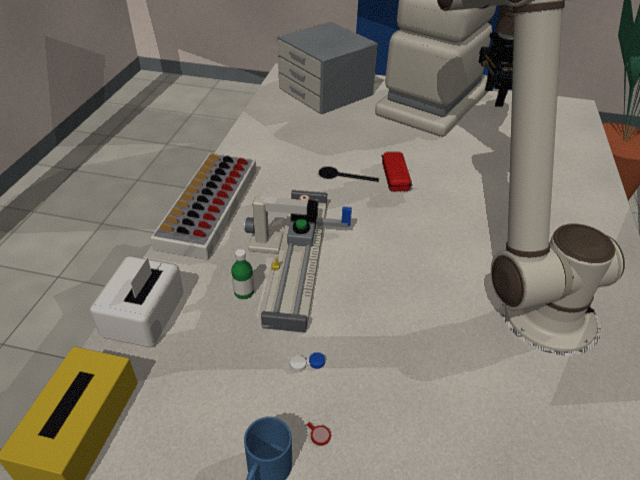

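The top view shows the blue tab at (371,264), the target at (367,226), the brow bar at about (342,212), the yellow marker at (307,222), and the end blocks at (256,243) and (398,227). The side view agrees: tab (346,215), button (302,226), marker (276,265).

```bash
python3 - <<'E'
from h import *
rois={'top0':dict(tab=(355,250,385,275),target=(350,212,382,240),marker=(295,212,320,232)),'side0':dict(tab=(335,200,360,232),target=(290,190,325,215),marker=(265,250,290,275),button=(285,215,320,240))}
rng=dict(tab=((100,120,50),(130,255,255)),target=((5,120,80),(18,255,255)),marker=((20,110,80),(35,255,255)),button=((45,100,40),(85,255,255)))
Z=dict(tab=.085,target=.105,marker=.051,button=.076)
for f,R in rois.items():
    im,d,ci=load(f); hsv=cv2.cvtColor(im,cv2.COLOR_BGR2HSV); P=cloud(d,ci)
    for n,(u0,v0,u1,v1) in R.items():
        m=cv2.inRange(hsv,*map(np.array,rng[n]))[v0:v1,u0:u1]>0
        if m.sum()<4: print(f,n,m.sum()); continue
        v,u=np.nonzero(m); p=P[v0:v1,u0:u1][m]
        hi=p[p[:,2]>np.percentile(p[:,2],97)-.008]
        print(f,n,m.sum(),(u.mean()+u0).round(1),(v.mean()+v0).round(1),'plane',onplane(ci,u.mean()+u0,v.mean()+v0,Z[n]).round(3),'cloudtop',hi.mean(0).round(3),len(hi),p[:,2].max().round(3))
im,d,ci=load('top0'); P=cloud(d,ci)
# end blocks: height about 45mm, grey
for n,(u0,v0,u1,v1) in dict(L=(245,222,268,266),R=(386,205,408,248)).items():
    p=P[v0:v1,u0:u1].reshape(-1,3); q=p[abs(p[:,2]-.045)<.006]; print(n,len(q),((q.max(0)+q.min(0))/2).round(4),np.median(q,0).round(4))
    if len(q)>5: print(cv2.minAreaRect((q[:,:2]*1000).astype(np.float32)))
cr=cv2.resize(im[180:280,240:410],None,fx=4.5,fy=4.5,interpolation=cv2.INTER_CUBIC); cv2.imwrite('pics/crop0.png',cr)
E
```

```text
top0 tab 36 370.7 263.0 plane [ 0.506 -0.166  0.085] cloudtop [ 0.508 -0.167  0.086] 25 0.089
top0 target 19 365.2 226.2 plane [ 0.613 -0.152  0.105] cloudtop [ 0.615 -0.147  0.105] 9 0.109
top0 marker 19 307.1 222.6 plane [0.64  0.021 0.051] cloudtop [0.643 0.022 0.053] 4 0.057
side0 tab 139 346.2 215.2 plane [ 0.504 -0.139  0.085] cloudtop [ 0.503 -0.127  0.116] 28 0.947
side0 target 9 304.6 197.4 plane [ 0.617 -0.159  0.105] cloudtop [ 0.614 -0.154  0.108] 8 0.111
side0 marker 70 275.1 264.7 plane [0.638 0.042 0.051] cloudtop [0.585 0.201 0.23 ] 10 0.947
side0 button 97 300.8 223.5 plane [ 0.609 -0.09   0.076] cloudtop [ 0.606 -0.078  0.09 ] 71 0.947
L 158 [0.5787 0.1798 0.0452] [0.5772 0.181  0.0453]
((578.9287109375, 180.82424926757812), (98.55569458007812, 16.67485237121582), 5.311007499694824)
R 159 [ 0.6312 -0.2589  0.045 ] [ 0.6281 -0.2588  0.0454]
((630.825927734375, -259.1633605957031), (99.13629150390625, 17.279029846191406), 5.599286079406738)
```

View pics/crop0.png

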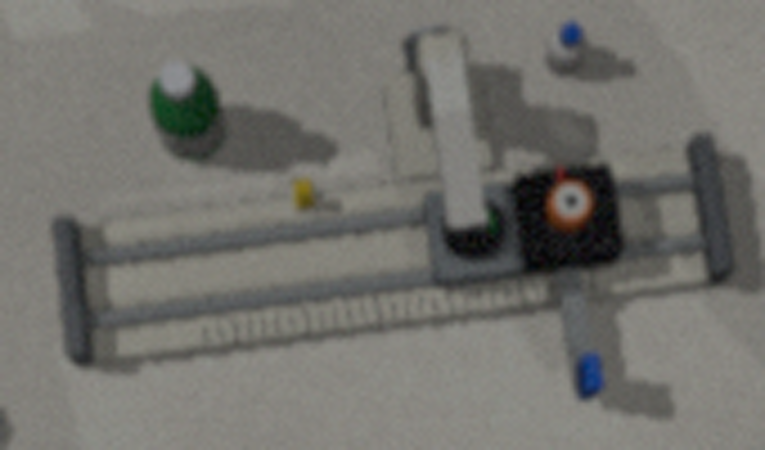

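Points agree with the given sizes: block spacing is 443 mm, the heights match, and rule yaw is about 0.117 rad. The rule centre is (0.605, -0.039), and the tab to marker travel is about 168 mm. Next I move above the tab.

Emit:
play_rows(
  commands="0.7 0.9 0 0 0 -0.064; 0.7 0.9 0 0 0 -0.064; 0.7 0.9 0 0 0 -0.064; 0.7 0.9 0 0 0 -0.064; 0.7 0.9 0 0 0 -0.064; 0.7 0.9 0 0 0 -0.064; 0.7 0.9 0 0 0 -0.064; 0.7 0.9 0 0 0 -0.064; 0.7 0.9 0 0 0 -0.064; 0.7 0.9 0 0 0 -0.064; 0.7 0.9 0 0 0 -0.064; 0.7 0.9 0 0 0 -0.064; 0.7 0.9 0 0 0 -0.064; 0.7 0.9 0 0 0 -0.064; 0.7 0.9 0 0 0 -0.064; 0.7 0.9 0 0 0 -0.064; 0 0 0 0 0 0; 0 0 0 0 0 0",
  grip=60,
)

```text
time_s: 1.9
tcp_pos: [0.5031, -0.1696, 0.222]
ee_rot: [[-0.993, -0.118, -0.001], [-0.118, 0.993, 0.0], [0.001, 0.0, -1.0]]
wrist_force: [0.1, -0.2, -0.3]
gripper_width: 0.688
gripper_force: 0.0
```

```bash
python3 - <<'E'
from h import *
s=r.sense(); print(s['time_s'],s['tcp_pos'],np.round(s['ee_rot'],4).tolist(),s['joints'])
im,d,ci=snap('wrist','w0'); print(-np.array(ci['R']).T@np.ravel(ci['t']))
E
```

```text
1.9 [ 0.50306298 -0.16961648  0.22195038] [[-0.993, -0.1184, -0.0015], [-0.1184, 0.993, 0.0002], [0.0014, 0.0004, -1.0]] [-1.12150680e+00  1.29475689e+01 -1.27186353e+01 -1.29187092e-02
 -6.44181420e+01 -8.20757904e+01]
[ 0.43231902 -0.17753038  0.38377883]
```

View pics/w0.png

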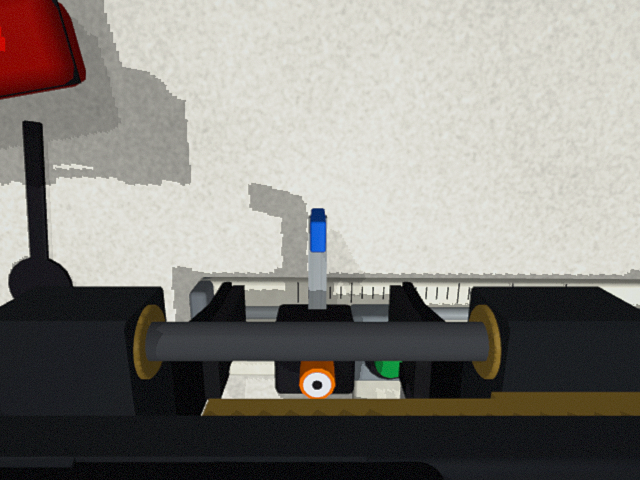

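The wrist view shows the blue tab at (318,215–250), with the target dot at (317,385) and the button at (388,368). I cast rays for the tab and target.

```bash
python3 - <<'E'
from h import *
im,d,ci=load('w0'); hsv=cv2.cvtColor(im,cv2.COLOR_BGR2HSV); P=cloud(d,ci)
m=cv2.inRange(hsv,np.array((100,120,50)),np.array((130,255,255)))>0; m[:, :280]=0; m[:,360:]=0; m[300:]=0
p=P[m]; print(m.sum(),p.min(0).round(4),p.max(0).round(4)); h=p[abs(p[:,2]-.085)<.004]; print('tab top',len(h),h.mean(0).round(4),((h.max(0)+h.min(0))/2).round(4))
v,u=np.nonzero(m); print(u.min(),u.max(),v.min(),v.max(), onplane(ci,318,215,.085),onplane(ci,u.mean(),208,.085))
print('target',onplane(ci,317,385,.105))
E
```

```text
655 [ 0.4323 -0.1775  0.0299] [ 0.5186 -0.1609  0.3838]
tab top 488 [ 0.5062 -0.1679  0.0843] [ 0.5067 -0.1678  0.0838]
310 325 209 251 [ 0.49038295 -0.16940488  0.085     ] [ 0.48530699 -0.17035767  0.085     ]
target [ 0.61697929 -0.15498024  0.105     ]
```

Emit:
play_rows(
  commands="0.12 0.05 -0.7 0 0 0; 0 0 -0.8 0 0 0; 0 0 -0.8 0 0 0; 0 0 -0.8 0 0 0; 0 0 -0.8 0 0 0; 0 0 -0.7 0 0 0; 0 0 -0.6 0 0 0; 0 0 -0.5 0 0 0; 0 0 0 0 0 0; 0 0 0 0 0 0",
)

```text
time_s: 2.95
tcp_pos: [0.5065, -0.1695, 0.0518]
ee_rot: [[-0.993, -0.116, -0.0], [-0.116, 0.993, -0.0], [0.0, -0.0, -1.0]]
wrist_force: [0.5, -0.9, 1.6]
gripper_width: 0.691
gripper_force: 0.0
```

Emit:
play_rows(
  commands="0 0 0 0 0 0; 0 0 0 0 0 0; 0 0 0 0 0 0; 0 0 0 0 0 0; 0 0 0 0 0 0; 0 0 0 0 0 0; 0 0 0 0 0 0; 0 0 0 0 0 0",
  grip=0,
)

```text
time_s: 3.75
tcp_pos: [0.5068, -0.1686, 0.0515]
ee_rot: [[-0.993, -0.117, -0.0], [-0.117, 0.993, 0.0], [0.0, 0.0, -1.0]]
wrist_force: [0.4, 0.1, 0.0]
gripper_width: 0.136
gripper_force: 30.0
```

Emit:
play_rows(
  commands="-0.015 0.124 0 0 0 0; -0.03 0.248 0 0 0 0; -0.03 0.248 0 0 0 0; -0.03 0.248 0 0 0 0; -0.03 0.248 0 0 0 0; -0.03 0.248 0 0 0 0; -0.03 0.248 0 0 0 0; -0.03 0.248 0 0 0 0",
)

```text
time_s: 4.55
tcp_pos: [0.5004, -0.1121, 0.0515]
ee_rot: [[-0.993, -0.117, 0.001], [-0.117, 0.993, 0.0], [-0.001, -0.0, -1.0]]
wrist_force: [2.7, -3.0, -3.0]
gripper_width: 0.133
gripper_force: 30.0
```

Emit:
play_rows(
  commands="-0.028 0.248 0 0 0 0; -0.028 0.248 0 0 0 0; -0.028 0.248 0 0 0 0; -0.028 0.248 0 0 0 0; -0.028 0.248 0 0 0 0; -0.028 0.248 0 0 0 0; -0.028 0.248 0 0 0 0; -0.028 0.248 0 0 0 0; -0.028 0.248 0 0 0 0; -0.028 0.248 0 0 0 0; -0.028 0.248 0 0 0 0; -0.028 0.248 0 0 0 0; -0.015 0.124 0 0 0 0; 0 0 0 0 0 0; 0 0 0 0 0 0",
)

```text
time_s: 6.05
tcp_pos: [0.4899, -0.0189, 0.0516]
ee_rot: [[-0.993, -0.117, 0.001], [-0.117, 0.993, 0.001], [-0.001, 0.001, -1.0]]
wrist_force: [3.0, 2.6, -4.4]
gripper_width: 0.136
gripper_force: 30.0
```

```bash
python3 - <<'E'
from h import *
print(r.sense()['tcp_pos'])
A=[snap(n,n[0]+'1') for n in('top','side','wrist')]
cr=A[0][0][190:270,240:360]; cr2=A[1][0][190:330,220:380]
o=np.zeros((600,800,3),np.uint8)
a=cv2.resize(cr,(400,267),interpolation=2); o[:267,:400]=a
a=cv2.resize(cr2,(400,350),interpolation=2); o[:350,400:]=a
a=cv2.resize(A[2][0],(330,248)); o[350:598,:330]=a
cv2.imwrite('pics/m1.png',o)
E
```

```text
[ 0.48985368 -0.01886972  0.0515807 ]
```

View pics/m1.png

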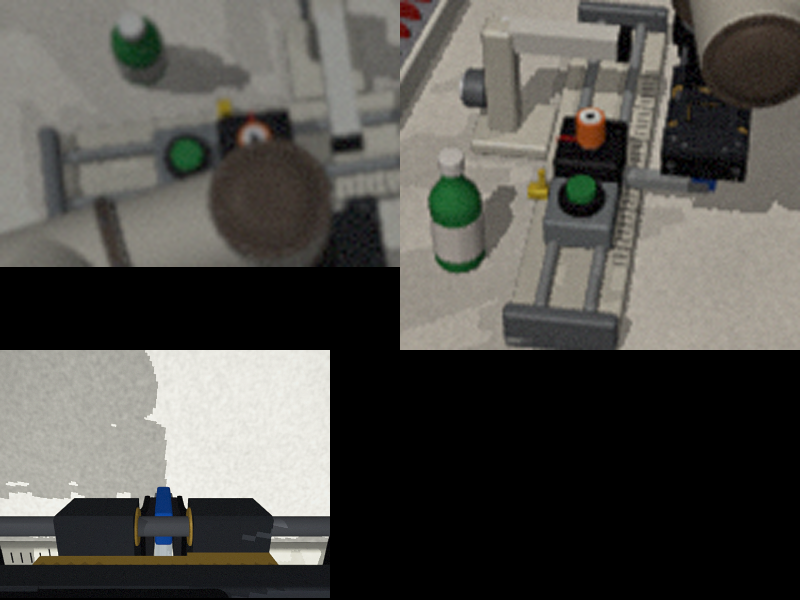

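The top crop shows the red line (image about (315,226)) still short of the yellow clip (about (307,222)). The target is past the brow bar and still down. I measure the remaining offset.

```bash
cat > gap.py <<'E'
from h import *
X=np.array([.9932,.1167]); Y=np.array([-.1167,.9932]); O=np.array([.605,-.039])
def rule(p): q=np.array(p[:2])-O; return np.round([q@X*1e3,q@Y*1e3],1)
def gap(f,red,yel):
    im,d,ci=load(f); hsv=cv2.cvtColor(im,cv2.COLOR_BGR2HSV).astype(int); H,S,V=hsv[...,0],hsv[...,1],hsv[...,2]
    out={}
    for n,m,(u0,v0,u1,v1),z in (('red',((H<=4)|(H>=172))&(S>120)&(V>60),red,.075),('yel',(H>=19)&(H<=35)&(S>110)&(V>70),yel,.040)):
        k=m[v0:v1,u0:u1]; v,u=np.nonzero(k); w=S[v0:v1,u0:u1][k]
        if len(u)==0: print(f,n,'none'); continue
        uu,vv=np.average(u+u0,weights=w),np.average(v+v0,weights=w)
        print(f,n,len(u),u.min()+u0,u.max()+u0,v.min()+v0,v.max()+v0,(uu.round(2),vv.round(2)),rule(onplane(ci,uu,vv,z)))
E
python3 - <<'E'
from gap import *
gap('top0',(355,210,375,224),(298,214,316,232))
gap('t1',(308,218,324,230),(298,214,314,230))
gap('s1',(275,235,292,252),(268,250,282,275))
E
```

```text
top0 red 4 364 365 218 219 (np.float64(364.52), np.float64(218.53)) [  24.8 -118.7]
top0 yel 19 306 309 220 225 (np.float64(307.07), np.float64(222.61)) [44.4 55.3]
t1 red 1 315 315 225 225 (np.float64(315.0), np.float64(225.0)) [25.1 32.5]
t1 yel 14 305 308 220 224 (np.float64(306.82), np.float64(221.72)) [47.3 55.7]
s1 red 11 284 289 244 246 (np.float64(286.47), np.float64(244.61)) [22. 30.]
s1 yel 70 271 279 258 269 (np.float64(275.13), np.float64(264.74)) [44.5 66. ]
```

Emit:
play_rows(
  commands="-0.018 0.15 0 0 0 0; -0.018 0.15 0 0 0 0; -0.018 0.15 0 0 0 0; -0.018 0.15 0 0 0 0; -0.015 0.127 0 0 0 0; 0 0 0 0 0 0; 0 0 0 0 0 0",
)

```text
time_s: 6.9
tcp_pos: [0.4875, 0.0019, 0.0516]
ee_rot: [[-0.993, -0.117, 0.001], [-0.117, 0.993, 0.0], [-0.001, 0.0, -1.0]]
wrist_force: [6.0, 1.4, -6.1]
gripper_width: 0.136
gripper_force: 30.0
```

```bash
python3 - <<'E'
from gap import *
print(r.sense()['tcp_pos'],r.sense()['wrist_force'])
A=[snap(n,n[0]+'2') for n in('top','side')]
gap('t2',(302,218,320,232),(298,214,312,228))
gap('s2',(265,235,292,272),(266,245,283,275))
o=np.zeros((600,800,3),np.uint8)
o[:600,:400]=cv2.resize(A[0][0][205:250,290:320],(400,600),interpolation=2)
o[:600,400:]=cv2.resize(A[1][0][230:290,260:300],(400,600),interpolation=2)
cv2.imwrite('pics/m2.png',o)
E
```

```text
[0.48748815 0.0018879  0.05155955] [ 6.00323408  1.35131158 -6.06420791]
t2 red 3 308 309 225 226 (np.float64(308.33), np.float64(225.68)) [25.7 52.8]
t2 yel 16 305 308 220 224 (np.float64(306.77), np.float64(221.89)) [46.8 56. ]
s2 red 15 282 288 250 252 (np.float64(285.06), np.float64(250.84)) [22.1 52. ]
s2 yel 70 271 279 258 269 (np.float64(275.17), np.float64(264.76)) [44.4 66.1]
```

View pics/m2.png

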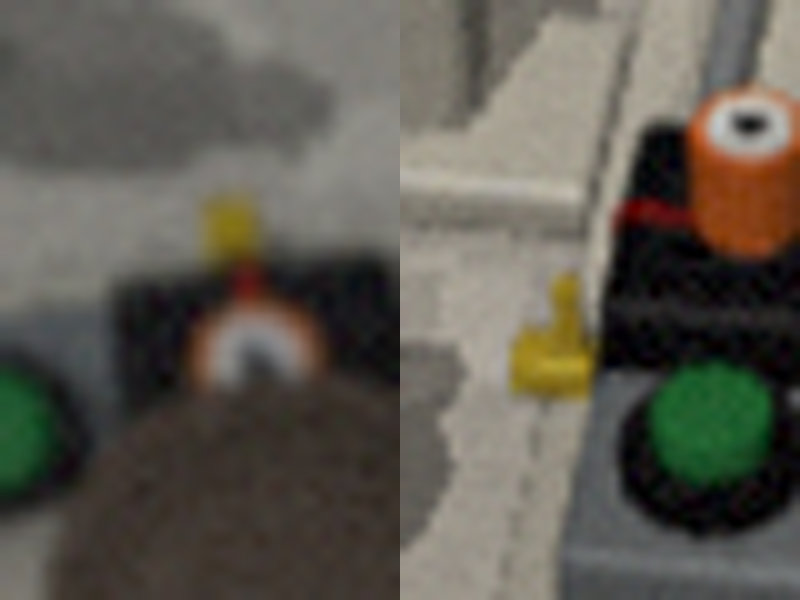

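Emit:
play_rows(
  commands="-0.005 0.04 0 0 0 0; -0.005 0.04 0 0 0 0; 0 0 0 0 0 0; 0 0 0 0 0 0; 0 0 0 0 0 0",
)

```text
time_s: 7.5
tcp_pos: [0.4872, 0.0039, 0.0516]
ee_rot: [[-0.993, -0.117, 0.001], [-0.117, 0.993, -0.0], [-0.001, -0.0, -1.0]]
wrist_force: [5.3, -1.6, -6.5]
gripper_width: 0.137
gripper_force: 30.0
```

Emit:
play_rows(
  commands="0 0 0 0 0 0; 0 0 0 0 0 0; 0 0 0 0 0 0; 0 0 0 0 0 0; 0 0 0 0 0 0; 0 0 0.5 0 0 0; 0 0 0.9 0 0 0; 0 0 1 0 0 0; 0 0 1 0 0 0; 0 0 1 0 0 0; 0 0 1 0 0 0; 0 0 0 0 0 0",
  grip=50,
)

```text
time_s: 8.7
tcp_pos: [0.489, 0.0047, 0.2181]
ee_rot: [[-0.993, -0.118, 0.009], [-0.118, 0.993, 0.002], [-0.009, 0.001, -1.0]]
wrist_force: [0.6, 0.5, 0.6]
gripper_width: 0.57
gripper_force: 0.0
```

Emit:
play_rows(
  commands="0.3 0.224 0 0 0 0.952; 0.3 0.224 0 0 0 0.952; 0.3 0.224 0 0 0 0.952; 0.3 0.224 0 0 0 0.952; 0.3 0.224 0 0 0 0.952; 0.3 0.224 0 0 0 0.952; 0.3 0.224 0 0 0 0.952; 0.3 0.224 0 0 0 0.952; 0.3 0.224 0 0 0 0.952; 0.3 0.224 0 0 0 0.952; 0.3 0.224 0 0 0 0.952; 0 0 0 0 0 0; 0 0 0 0 0 0",
  grip=0,
)

```text
time_s: 10.0
tcp_pos: [0.5849, 0.0781, 0.2127]
ee_rot: [[0.114, -0.993, -0.002], [-0.993, -0.114, -0.001], [0.0, 0.002, -1.0]]
wrist_force: [-0.6, 0.5, -0.2]
gripper_width: 0.004
gripper_force: 0.0
```

```bash
python3 - <<'E'
from gap import *
s=r.sense(); print(s['time_s'],s['tcp_pos'],np.round(s['ee_rot'],3).tolist(),s['joints'])
im,d,ci=snap('wrist','w3'); snap('top','t3'); print(-np.array(ci['R']).T@np.ravel(ci['t']))
E
```

```text
10.0 [0.58493743 0.0780529  0.21267106] [[0.114, -0.993, -0.002], [-0.993, -0.114, -0.001], [0.0, 0.002, -1.0]] [ 2.33021285e+01  1.91196774e+01 -5.41579660e+00 -1.98994793e-02
 -6.55800197e+01 -1.67514853e+01]
[0.59301706 0.00802165 0.37440255]
```

View pics/w3.png

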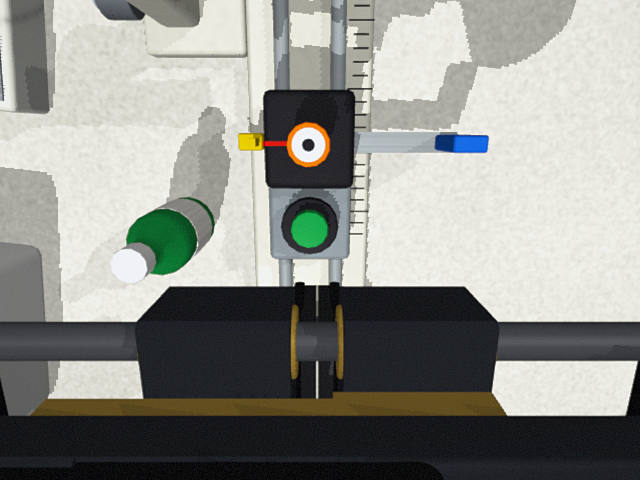

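A clear wrist view: the red line is at (265–287,143), the yellow clip at (250,142), the target dot at (308,145) and the button at (309,229).

```bash
python3 - <<'E'
from gap import *
gap('w3',(255,130,292,158),(230,125,264,160))
gap('t3',(302,215,320,232),(298,214,312,228))
im,d,ci=load('w3'); hsv=cv2.cvtColor(im,cv2.COLOR_BGR2HSV); P=cloud(d,ci)
m=cv2.inRange(hsv,np.array((45,100,40)),np.array((85,255,255)))[205:255,285:335]>0; v,u=np.nonzero(m)
c=onplane(ci,(u.min()+u.max())/2+285,(v.min()+v.max())/2+205,.076); print('button',c.round(4),rule(c),P[229,309].round(4))
c=onplane(ci,308,145,.105); print('target',c.round(4),rule(c),P[150,300].round(4))
c=P[143,462]; print('tab',c,rule(c))
H,S,V=cv2.split(hsv)
sub=(H[130:156,236:264]>=19)&(H[130:156,236:264]<=35)&(S[130:156,236:264]>110)
z=P[130:156,236:264,2]
for lo,hi in((.045,.058),(.02,.045)):
    k=sub&(z>lo)&(z<hi); q=P[130:156,236:264][k]
    if len(q): print(lo,len(q),[rule(x).tolist() for x in (q.min(0),q.max(0),q.mean(0))], q[:,2].mean())
for row in range(132,154): print(row,''.join('Y' if a else '.' for a in sub[row-130]))
red=((H<=4)|(H>=172))&(S>120)&(V>60); v,u=np.nonzero(red[130:158,255:292]); 
for uu in np.unique(u): print(uu+255,(v[u==uu]+130).tolist(),rule(onplane(ci,uu+255,(v[u==uu]+130).mean(),.075)))
E
```

```text
w3 red 122 263 286 140 147 (np.float64(273.97), np.float64(143.06)) [22.5 56.4]
w3 yel 422 238 263 133 150 (np.float64(250.53), np.float64(141.03)) [44.1 55.8]
t3 red 2 307 307 225 226 (np.float64(307.0), np.float64(225.48)) [26.9 56.7]
t3 yel 14 305 308 220 224 (np.float64(306.82), np.float64(221.75)) [47.2 55.8]
button [0.5899 0.077  0.076 ] [ -1.5 117. ] [0.5898 0.0777 0.0765]
target [0.5967 0.0173 0.105 ] [-1.7 56.8] [0.6013 0.0208 0.1059]
tab [0.49390281 0.00474985 0.08507801] [-105.2   56.4]
0.045 80 [[38.8, 53.6], [45.7, 59.2], [42.2, 56.4]] 0.05003855255861574
0.02 338 [[35.2, 50.1], [56.8, 62.0], [45.9, 55.9]] 0.029654258629380065
132 ............................
133 ....YYYYYYYYYYYYYYYYYYYYYYY.
134 ..YYYYYYYYYYYYYYYYYYYYYYYYYY
135 ..YYYYYYYYYYYYYYYYYYYYYYYYYY
136 ..YYYYYYYYYYYYYYYYYYYYYYYYYY
137 ..YYYYYYYYYYYYYYYYYYYYYYYYYY
138 ..YYYYYYYYYYYYYYYYYYYYYYYYYY
139 ..YYYYYYYYYYYYYYYYYYYYYYYYYY
140 ..YYYYYYYYYYYYYYYYYYYYYYYYYY
141 ..YYYYYYYYYYYYYYYYYYYYYYYY..
142 ..YYYYYYYYYYYYYYYYYYYYYYYY..
143 ...YYYYYYYYYYYYYYYYYYYYYYY..
144 ...YYYYYYYYYYYYYYYYYYYYYYY..
145 ...YYYYYYYYYYYYYYYY
[... 591 characters left out ...]
 [141, 142, 143, 144, 145] [25.3 56.4]
271 [141, 142, 143, 144, 145] [24.6 56.4]
272 [141, 142, 143, 144, 145] [23.9 56.4]
273 [141, 142, 143, 144, 145] [23.2 56.4]
274 [141, 142, 143, 144, 145] [22.5 56.4]
275 [140, 141, 142, 143, 144, 145] [21.8 56.1]
276 [141, 142, 143, 144, 145] [21.1 56.4]
277 [141, 142, 143, 144, 145] [20.4 56.4]
278 [141, 142, 143, 144, 145] [19.7 56.4]
279 [141, 142, 143, 144, 145] [19.  56.4]
280 [141, 142, 143, 144, 145, 146] [18.3 56.8]
281 [141, 142, 143, 144, 145] [17.6 56.4]
282 [141, 142, 143, 144, 145] [16.9 56.4]
283 [141, 142, 143, 144, 145] [16.2 56.4]
284 [141, 142, 143, 144, 145] [15.5 56.4]
285 [141, 142, 143, 144, 145] [14.8 56.4]
286 [147] [14.2 59.1]
```

The line is level with the clip to within 0.6 mm (56.4 against 55.9–56.4). Now I go down onto the button.

Emit:
play_rows(
  commands="0.17 -0.04 -0.5 0 0 0; 0 0 -0.8 0 0 0; 0 0 -0.9 0 0 0; 0 0 -0.8 0 0 0; 0 0 -0.7 0 0 0; 0 0 -0.5 0 0 0; 0 0 0 0 0 0; 0 0 0 0 0 0",
)

```text
time_s: 10.9
tcp_pos: [0.5907, 0.0767, 0.0872]
ee_rot: [[0.116, -0.993, -0.001], [-0.993, -0.116, -0.001], [0.0, 0.001, -1.0]]
wrist_force: [1.5, 0.5, 0.8]
gripper_width: 0.007
gripper_force: 0.0
```

Emit:
play_rows(
  commands="0 0 -0.13 0 0 0; 0 0 -0.13 0 0 0; 0 0 -0.1 0 0 0; 0 0 -0.1 0 0 0; 0 0 -0.07 0 0 0; 0 0 -0.05 0 0 0; 0 0 0 0 0 0; 0 0 0 0 0 0",
)

```text
time_s: 11.7
tcp_pos: [0.5909, 0.0771, 0.0705]
ee_rot: [[0.117, -0.993, 0.0], [-0.993, -0.117, 0.0], [-0.0, -0.0, -1.0]]
wrist_force: [-1.6, 0.3, 5.1]
gripper_width: 0.009
gripper_force: 2.4
```

Emit:
play_rows(
  commands="0 0 0.3 0 0 0; 0 0 0.7 0 0 0; 0 0 1 0 0 0; 0 0 1 0 0 0; 0 0 1 0 0 0; 0 0 0.8 0 0 0; 0 0 0 0 0 0; 0 0 0 0 0 0",
  grip=60,
)

```text
time_s: 12.5
tcp_pos: [0.5905, 0.0771, 0.2141]
ee_rot: [[0.117, -0.993, 0.0], [-0.993, -0.117, 0.001], [-0.001, -0.0, -1.0]]
wrist_force: [-0.8, -0.5, -0.4]
gripper_width: 0.632
gripper_force: 0.0
```

```bash
python3 - <<'E'
from gap import *
s=r.sense(); print(s['time_s'],s['tcp_pos'])
im,d,ci=snap('wrist','w4'); P=cloud(d,ci); hsv=cv2.cvtColor(im,cv2.COLOR_BGR2HSV)
gap('w4',(240,120,300,165),(225,120,264,165))
m=cv2.inRange(hsv,np.array((5,120,80)),np.array((18,255,255)))[90:200,260:360]>0
v,u=np.nonzero(m); uc,vc=(u.min()+u.max())/2+260,(v.min()+v.max())/2+90
print(len(u),u.min()+260,u.max()+260,v.min()+90,v.max()+90,np.percentile(P[90:200,260:360][m][:,2],95))
c=onplane(ci,uc,vc,.135); print('target',c.round(4),rule(c),P[int(vc)+8,int(uc)])
E
```

```text
12.5 [0.59047715 0.07710978 0.21412768]
w4 red 117 271 293 142 148 (np.float64(281.92), np.float64(144.9)) [23.  56.4]
w4 yel 308 246 263 134 151 (np.float64(254.83), np.float64(142.73)) [47.  55.9]
786 271 341 123 173 0.13430057689568786
target [0.6031 0.0172 0.135 ] [ 4.7 56.1] [0.60262098 0.02167599 0.13384367]
```

View pics/w4.png

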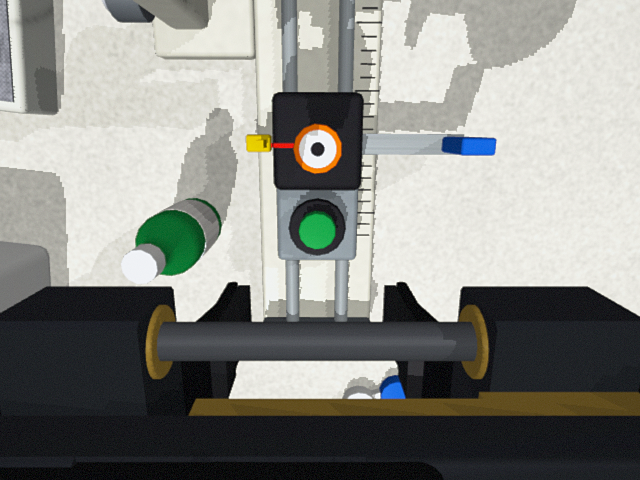

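The target has popped up (top at 0.134), and the line at (282,145) is still level with the clip (56.4 against 55.9). I move over the target and descend with the fingers closing across the rail.

Emit:
play_rows(
  commands="0.05 -0.4 0 0 0 0; 0.05 -0.5 0 0 0 0; 0.05 -0.6 0 0 0 0; 0.05 -0.5 0 0 0 0; 0 0 -0.2 0 0 0; 0 0 -0.6 0 0 0; 0 0 -0.7 0 0 0; 0 0 -0.6 0 0 0; 0 0 0 0 0 0; 0 0 0 0 0 0",
)

```text
time_s: 13.55
tcp_pos: [0.5968, 0.0168, 0.1511]
ee_rot: [[0.117, -0.993, -0.0], [-0.993, -0.117, -0.001], [0.0, 0.001, -1.0]]
wrist_force: [-0.5, -0.8, 0.2]
gripper_width: 0.691
gripper_force: 0.0
```

```bash
python3 - <<'E'
from gap import *
im,d,ci=load('w4'); c=onplane(ci,317.3,149,.135); print(c.round(4),rule(c)); s=r.sense(); print(s['tcp_pos'],rule(s['tcp_pos']))
E
```

```text
[0.5967 0.017  0.135 ] [-1.7 56.6]
[0.5968441  0.01683535 0.15105988] [-1.6 56.4]
```

Centred to 0.2 mm. I go down 47 mm and close.

Emit:
play_rows(
  commands="0 0 -0.4 0 0 0; 0 0 -0.5 0 0 0; 0 0 -0.4 0 0 0; 0 0 -0.27 0 0 0; 0 0 0 0 0 0; 0 0 0 0 0 0",
)

```text
time_s: 14.15
tcp_pos: [0.5971, 0.0171, 0.1043]
ee_rot: [[0.117, -0.993, 0.001], [-0.993, -0.117, -0.0], [0.0, -0.001, -1.0]]
wrist_force: [-0.1, 0.7, 0.9]
gripper_width: 0.692
gripper_force: 0.0
```

Emit:
play_rows(
  commands="0 0 0 0 0 0; 0 0 0 0 0 0; 0 0 0 0 0 0; 0 0 0 0 0 0; 0 0 0 0 0 0; 0 0 0 0 0 0; 0 0 0 0 0 0",
  grip=0,
)

```text
time_s: 14.85
tcp_pos: [0.5972, 0.0171, 0.1043]
ee_rot: [[0.117, -0.993, 0.001], [-0.993, -0.117, 0.0], [0.0, -0.001, -1.0]]
wrist_force: [1.1, -0.2, -0.1]
gripper_width: 0.31
gripper_force: 30.0
```

Emit:
play_rows(
  commands="0 0 0.1 0 0 0; 0 0 0.2 0 0 0; 0 0 0.2 0 0 0; 0 0 0.2 0 0 0; 0 0 0.2 0 0 0; 0 0 0.2 0 0 0; 0 0 0.2 0 0 0; 0 0 0.2 0 0 0; 0 0 0.2 0 0 0; 0 0 0.1 0 0 0; 0 0 0 0 0 0; 0 0 0 0 0 0",
)

```text
time_s: 16.05
tcp_pos: [0.5971, 0.0171, 0.158]
ee_rot: [[0.117, -0.993, 0.001], [-0.993, -0.117, 0.0], [-0.0, -0.001, -1.0]]
wrist_force: [5.0, -0.8, -4.0]
gripper_width: 0.313
gripper_force: 30.0
```

Emit:
play_rows(
  commands="0 0 0.05 0 0 0; 0 0 0.05 0 0 0; 0 0 0.05 0 0 0; 0 0 0.05 0 0 0; 0 0 0 0 0 0; 0 0 0 0 0 0",
)

```text
time_s: 16.65
tcp_pos: [0.5971, 0.0171, 0.1637]
ee_rot: [[0.117, -0.993, 0.001], [-0.993, -0.117, 0.0], [-0.0, -0.001, -1.0]]
wrist_force: [5.6, -1.0, -4.2]
gripper_width: 0.311
gripper_force: 30.0
```

Emit:
play_rows(
  commands="0 0 0.02 0 0 0; 0 0 0.02 0 0 0; 0 0 0 0 0 0; 0 0 0 0 0 0",
)

```text
time_s: 17.05
tcp_pos: [0.5971, 0.0171, 0.1649]
ee_rot: [[0.117, -0.993, 0.001], [-0.993, -0.117, 0.0], [-0.0, -0.001, -1.0]]
wrist_force: [5.3, 0.4, -3.7]
gripper_width: 0.315
gripper_force: 30.0
```

```bash
python3 - <<'E'
from gap import *
s=r.sense(); print(s['time_s'],s['tcp_pos'],s['wrist_force'])
A=[snap('side','s5'),snap('top','t5')]
gap('t5',(302,215,320,232),(298,214,312,228)); gap('s5',(265,235,292,285),(266,245,283,275))
o=np.zeros((600,800,3),np.uint8)
o[:,:400]=cv2.resize(A[0][0][160:280,240:320],(400,600),interpolation=2)
o[:600,400:]=cv2.resize(A[1][0][190:250,285:325],(400,600),interpolation=2)
cv2.imwrite('pics/m5.png',o)
E
```

```text
17.05 [0.59706698 0.01712375 0.16488077] [ 5.29508231  0.4475621  -3.72586045]
t5 red none
t5 yel none
s5 red 16 281 289 251 252 (np.float64(284.99), np.float64(251.5)) [21.9 54.3]
s5 yel 69 271 279 258 269 (np.float64(275.11), np.float64(264.82)) [44.5 66.3]
```

View pics/m5.png

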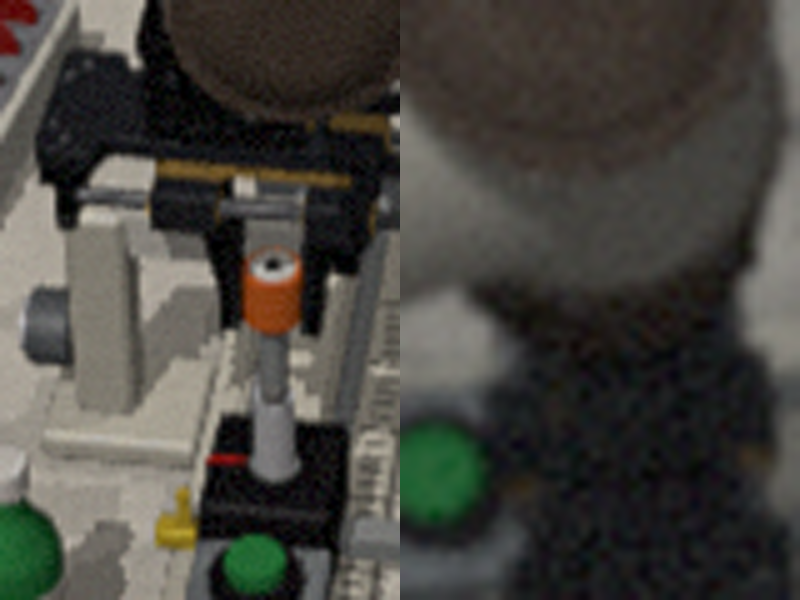

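The side view shows the target held raised between the fingers with the stalk extended. The red line at (285,251) moved only as commanded, so it is in place. There is no force jump at the hard stop yet, so I keep pulling gently until it shows.

Emit:
play_rows(
  commands="0 0 0.03 0 0 0; 0 0 0.03 0 0 0; 0 0 0 0 0 0; 0 0 0 0 0 0",
)

```text
time_s: 17.55
tcp_pos: [0.597, 0.0171, 0.1657]
ee_rot: [[0.117, -0.993, 0.0], [-0.993, -0.117, 0.0], [-0.0, -0.0, -1.0]]
wrist_force: [6.5, -0.6, -9.0]
gripper_width: 0.317
gripper_force: 30.0
```

Emit:
play_rows(
  commands="0 0 0.03 0 0 0; 0 0 0 0 0 0; 0 0 0 0 0 0",
)

```text
time_s: 17.85
tcp_pos: [0.597, 0.0172, 0.1657]
ee_rot: [[0.116, -0.993, -0.001], [-0.993, -0.116, 0.001], [-0.001, 0.0, -1.0]]
wrist_force: [8.6, -1.4, -11.4]
gripper_width: 0.316
gripper_force: 30.0
```

Emit:
play_rows(
  commands="0 0 0 0 0 0; 0 0 0 0 0 0; 0 0 0 0 0 0; 0 0 0 0 0 0; 0 0 0 0 0 0; 0 0 0 0 0 0; 0 0 0 0 0 0; 0 0 0 0 0 0; 0 0 0 0 0 0; 0 0 0 0 0 0",
)

```text
time_s: 18.85
tcp_pos: [0.5969, 0.0171, 0.1657]
ee_rot: [[0.116, -0.993, -0.001], [-0.993, -0.116, 0.001], [-0.001, 0.001, -1.0]]
wrist_force: [8.3, -0.6, -12.1]
gripper_width: 0.314
gripper_force: 30.0
```

```bash
python3 - <<'E'
from gap import *
snap('side','s6'); gap('s6',(265,235,292,285),(266,245,283,275))
im,d,ci=load('s6'); m=cv2.inRange(cv2.cvtColor(im,cv2.COLOR_BGR2HSV),np.array((5,120,80)),np.array((18,255,255)))[200:240,280:310]>0
p=cloud(d,ci)[200:240,280:310][m]; print('target z',np.percentile(p[:,2],[3,50,97]).round(4))
# finger of the clip: top strip of yellow, cast at z=.045
v,u=np.nonzero(m); print(u.mean()+280,v.mean()+200)
E
```

```text
s6 red 16 281 289 251 252 (np.float64(285.02), np.float64(251.52)) [21.9 54.3]
s6 yel 69 271 279 258 269 (np.float64(275.11), np.float64(264.76)) [44.5 66.1]
target z [0.1608 0.184  0.1974]
294.016 219.832
```

The hold is steady against the hard stop with no slip, the target's measured height is about 0.166–0.196 m, and the line hasn't moved. Handing in.

```bash
python3 -c "
from station import r
print(r.finish_job())"
```

```text
the job is handed in; nothing more can be done
None
```

I handed the job in at about 19 s. The red line was last measured level with the yellow marker to about 0.5 mm. The button was pressed and the target popped up. The gripper is holding the target against its second stop, and I touched none of the loose things.

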